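Put the rollers, spool and tape back in their dishes

TASK

Put the round stock away: set each of the two dark feed rollers, the solder spool and the blue tape roll flat in the black dish of its size - one roller in each of the two small dishes with grey pads, the spool in the middle-sized one with the green pad, the tape in the largest one with the yellow pad. Either roller may go in either small dish. Leave the metal stop block and the tally counter where they stand.

Things in the scene. Friction and masses are not known exactly. Their poses are not given: they have to be found in the camera images.
- feed_roller_1: Loose dark grey rubber feed roller with a beige hub, lying flat: a plain solid cylinder 34 mm in diameter, 18 mm high, 25 to 50 g. Origin at the centre of its underside, z up its axis. Grasp across its rim from above. The two rollers are alike.
- feed_roller_2: Loose dark grey rubber feed roller with a beige hub, lying flat: a plain solid cylinder 34 mm in diameter, 18 mm high, 25 to 50 g. Origin at the centre of its underside, z up its axis. Grasp across its rim from above. The two rollers are alike.
- solder_spool: Loose solder spool standing on its flange: blue flanges 56 mm in diameter, 4 mm thick, white wire on a core between them (the solid core is only 24 mm thick, so grip the flanges, e.g. the top one at 28 to 32 mm), 32 mm high in all, 0.15 to 0.31 kg. Origin at the centre of its underside, z up its axis.
- tape_roll: Loose roll of blue tape lying flat: 68 mm outside diameter, bore 26 mm with a cardboard core, 18 mm high, 35 to 70 g. Origin at the centre of its underside, z up its axis. Grasp across the outside.
- roller_dish_1: Small black round dish with a grey pad, for one feed roller: inner diameter 50 mm, outer 66 mm at the foot; fixed; origin at the centre of its underside on the table; inner floor 2.5 mm above the table, rim top 7 mm above the table. The two small dishes are alike.
- roller_dish_2: Small black round dish with a grey pad, for one feed roller: inner diameter 50 mm, outer 66 mm at the foot; fixed; origin at the centre of its underside on the table; inner floor 2.5 mm above the table, rim top 7 mm above the table. The two small dishes are alike.
- spool_dish: Middle-sized black round dish with a green pad, for the solder spool: inner diameter 72 mm, outer 88 mm at the foot; fixed; origin at the centre of its underside on the table; inner floor 2.5 mm above the table, rim top 7 mm above the table.
- tape_dish: Largest black round dish with a yellow pad, for the tape roll: inner diameter 84 mm, outer 100 mm at the foot; fixed; origin at the centre of its underside on the table; inner floor 2.5 mm above the table, rim top 7 mm above the table.
- stop_block: Loose bare grey metal stop block, 40 (x) x 30 (y) x 20 mm, standing among the others; not to be moved. Origin at the centre of its underside.
- tally_counter: Loose black box-shaped hand tally counter with a white push button, 34 (x) x 50 (y) x 39 mm, standing among the others; not to be moved. Origin at the centre of its underside.
There are look-alikes about, which are no part of the job. Several things have the shape of the solder_spool; the one meant has the colours described above.

How it is judged:
By the outcome, as a careful person would: the job done as asked, in the order asked, and still so for the second after the job is handed in, with the robot touching nothing.
It also fails if it takes over 96 s, if anything falls off the work surface, if the arm or the gripper's body presses on something with over 40 N, if the wrist force passes 120 N, or if a joint passes its speed limit or range.

ROBOT

A 6-joint arm with a two-finger parallel gripper is mounted at the origin on a cart in front of the work surface, level with it; the furniture and walls round the work are solid. World frame = base frame: x ahead of the robot, y to its left, z up, the work surface at z = 0. Lengths are in m, angles in rad, forces in N, time in s.
With the tool pointing down it reaches from about 0.225 to 0.875 m from the base axis. Payload 3.4 kg.
Tool frame: the origin (TCP) lies at the very end of the fingers, on their centre line; the grasp point (between the pads) lies 19 mm behind it (manip.hold_point_z is the distance from the TCP to the grasp point, in m); z points along the fingers, x is the direction in which the jaws open and shut, and the axes are right-handed (so a half turn about z gives the same grasp; the last joint's range is limited). The gripper opens to 85 mm and grips with 20 to 120 N. Pads are 22 mm wide; open, the fingers measure 114 mm over their backs; the gripper's body (76 mm by 85 mm) begins 54 mm behind the grasp point. The pads swing forward as they close: fully open they stand 13 mm farther back than shut.
Start: joints at [1.198, 0.276, 1.505, -0, 1.361, -0.121], TCP at [0.143, 0.557, 0.231] pointing down, gripper open.
Joint ranges: [-2.89, 2.89], [-0.75, 2.08], [0.22, 2.7], [-1.18, 4.32], [0.11, 2.71], [-2.7, 2.7]. Speed limits (rad/s): [2.57, 2.57, 3.14, 3.14, 3.14, 3.14].

INTERFACE

Orientations are given as a unit quaternion [w, x, y, z].
In Python, from rig import manip gives the robot as it stands.
- The arm moves only by the tool apply_moves, never from a script. Its argument "commands" is one flat list of numbers, 6 for each row, row after row: the shift along the tool's x, y, z normalised to -1 to 1, where 1 is 0.03 m, then the turn, a rotation vector about the tool's x, y, z normalised to -1 to 1, where 1 is 0.15 rad. A call has 1 to 20 rows; each row shifts and turns the commanded pose from where the row before left it, along the tool's axes as they then stand; what a row does not reach is not made up. A row lasts 1/10 s, in which the tool goes at most 50 mm and 8.59 degrees, less where a joint would pass 70% of its speed; a pose out of reach is approached as far as the arm can. A call with a number of a shift or a turn outside -1 to 1 is refused whole. A call with a gripper value outside its range is refused whole. "jaw" is the opening, from -1 (shut) to 1 (fully open), set as the call begins (left out, the last holds). The fingers move at their own pace and stop on an object; "newtons" is the grip in N (left out, the last holds). Time passes only in rows, so rows that do not move let the fingers close. It gives the time, the measured TCP pose, the force and the opening at its end, in the units of the state.
- manip.get_state(): the state, without advancing time (a new reading comes with each control period).
- manip.get_image(name): name is "scene" or "top" or "wrist"; returns a dict with "frame" (480x640x3 uint8, red, green, blue), "fx", "fy", "cx", "cy" (pixels), "k1" (the pictures are not rectified: a ray, as slopes to the right and down, at radius r is drawn at 1 + k1 r^2 times it, then the intrinsics apply), "extrinsics" (4x4, takes a point from camera to world coordinates); the wrist camera has in their place "mount" (4x4, takes a point from camera to tool coordinates, whose origin is the TCP and whose axes are the tool frame's). Camera axes: x right, y up, looking along -z (the intrinsics and any distortion apply to the point x, -y, -z); pixel columns grow to the right and rows downward; lengths in m; the calibration is good to about 2 mm. A picture is of the moment at which its call begins: read the wrist's pose just before it. There is no depth.
- manip.sign_off(): hands the job in, once; it reports no verdict.
The state is a dict: "clock": time; "qpos": joint angles; "qd": joint speeds; "effort": joint torques, N m; "position": TCP position; "ee_rot": TCP orientation; "contact_force": force on the tool from outside, world axes, zero at the start; "moment": the same for the moment, N m; "width": finger opening in m.
Only numpy, scipy, OpenCV 4.12 (cv2) and the standard library are available. Lean on these libraries where they do the work, as an engineer would, in place of code of your own. Each camera call takes 0.05 s, during which the arm holds its last target. There are 200 camera calls.

## Working session

There is one attempt and no reset: what is moved stays moved. The work goes in short steps, Python scripts to look and compute and a tool call to move; the robot and the scene stay as the last step left them, time stands still between calls to the robot, and variables do not carry over. Pictures are saved under pics/ and viewed, about 12 in all and at most 16, crops included, and the job is handed in when it is done.

Besides the shell and the picture viewer there is one more tool, called by a JSON object that holds its "method" and its "body", one argument or row to a line. apply_moves: Moves the arm, as the interface text tells. Scaled input: -1 to 1 covers 0.03 m each way for a shift and 0.15 rad each way for a turn. Its arguments: {"type":"object","properties":{"commands":{"type":"array"},"jaw":{"type":"number"},"newtons":{"type":"number"}},"required":["commands"]}

```bash
mkdir -p pics
cat > h.py <<'E'
import numpy as np, cv2
from rig import manip
from scipy.spatial.transform import Rotation as R
def grab(n,path=None):
    s=manip.get_state(); d=manip.get_image(n)
    if n=="wrist":
        q=s["ee_rot"]; T=np.eye(4); T[:3,:3]=R.from_quat([q[1],q[2],q[3],q[0]]).as_matrix(); T[:3,3]=s["position"]
        d["extrinsics"]=T@np.array(d["mount"])
    if path: cv2.imwrite(path,d["frame"][:,:,::-1])
    return d
def ray(d,uv,z):
    K=np.array([[d["fx"],0,d["cx"]],[0,d["fy"],d["cy"]],[0,0,1.]])
    p=cv2.undistortPoints(np.array(uv,float).reshape(-1,1,2),K,np.array([d["k1"],0,0,0,0.]))[:,0]
    E=np.array(d["extrinsics"]); v=np.c_[p[:,0],-p[:,1],-np.ones(len(p))]@E[:3,:3].T
    return E[:3,3]+v*((z-E[2,3])/v[:,2])[:,None]
def proj(d,P):
    E=np.linalg.inv(np.array(d["extrinsics"])); c=np.atleast_2d(P)@E[:3,:3].T+E[:3,3]
    a=c[:,0]/-c[:,2]; b=-c[:,1]/-c[:,2]; f=1+d["k1"]*(a*a+b*b)
    return np.c_[d["fx"]*a*f+d["cx"],d["fy"]*b*f+d["cy"]]
E
python3 - <<'E'
from h import *
print(manip.get_state(),manip.hold_point_z)
for n in("top","scene","wrist"):
    d=grab(n,f"pics/{n}0.png"); print(n,d["fx"],d["k1"],np.round(d["extrinsics"],3).tolist())
E
```

```text
{'clock': 0.0, 'qpos': array([ 1.19797800e+00,  2.76581637e-01,  1.50613076e+00, -2.95431752e-05,
        1.36068695e+00, -1.20967718e-01]), 'qd': array([ 5.13284836e-04,  9.26959791e-04, -8.28009722e-04, -2.31680987e-05,
       -2.04115791e-03,  2.11913326e-03]), 'effort': array([-1.22561323e-04, -4.16784024e+01, -2.45803982e+01,  2.84059452e-04,
        1.10103982e-02, -1.24687111e-05]), 'position': array([0.14309283, 0.55636825, 0.23044827]), 'ee_rot': array([ 4.75683529e-04,  7.90313103e-01,  6.12702524e-01, -7.68093162e-04]), 'contact_force': array([-0.16821667,  0.36891787, -0.03456478]), 'moment': array([ 0.04153184, -0.0170698 , -0.0147615 ]), 'width': 0.0852438851358589} 0.0187
top 491.9869621363427 0.011332099701415157 [[0.013, 0.999, -0.048, 0.479], [-1.0, 0.012, -0.017, -0.049], [-0.017, 0.048, 0.999, 1.018], [0.0, 0.0, 0.0, 1.0]]
scene 447.6119555137174 -0.032692764071804964 [[0.835, 0.429, -0.346, 0.22], [-0.55, 0.632, -0.545, -0.507], [-0.015, 0.645, 0.764, 0.728], [0.0, 0.0, 0.0, 1.0]]
wrist 383.54761999268067 -0.06167266163461404 [[0.249, -0.918, -0.31, 0.063], [0.969, 0.235, 0.08, 0.578], [-0.001, -0.32, 0.947, 0.373], [0.0, 0.0, 0.0, 1.0]]
```

View pics/top0.png

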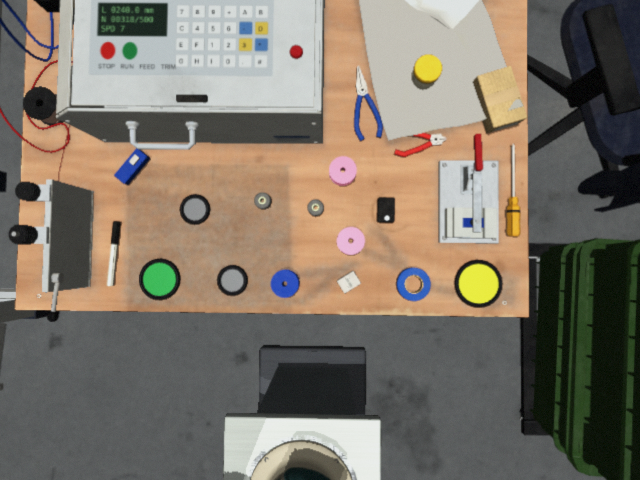

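View pics/scene0.png

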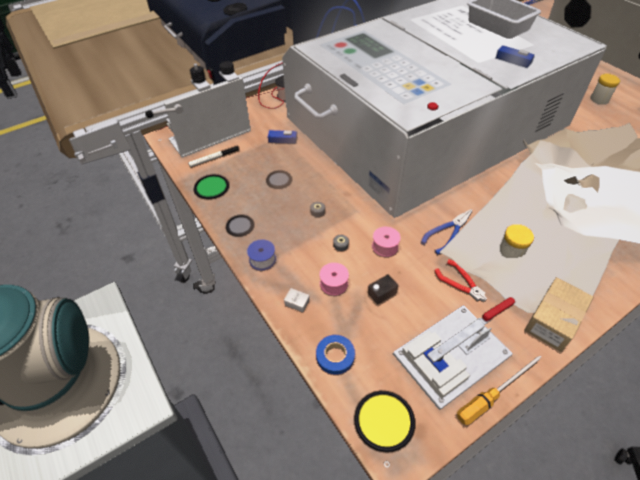

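The top view shows the rollers at (263,200) and (316,207), the spool at (285,284) and the tape at (413,284). The dishes are at (195,209) and (232,280) grey, (159,279) green and (478,283) yellow. The block is at (348,282) and the counter at (386,210). The scene view agrees with this: the pink spools are the look-alikes.

```bash
cat > meas.py <<'E'
from h import *
def blob(mask,near,lo=20):
    n,l,st,c=cv2.connectedComponentsWithStats(mask.astype(np.uint8),connectivity=8)
    i=min([k for k in range(1,n) if st[k,4]>=lo],key=lambda k:np.hypot(*(c[k]-near)))
    cs=cv2.findContours((l==i).astype(np.uint8),cv2.RETR_EXTERNAL,cv2.CHAIN_APPROX_NONE)[0]
    return max(cs,key=len)[:,0]
def circ(d,cnt,z):
    P=ray(d,cnt,z)[:,:2]; (c,r)=cv2.minEnclosingCircle(P.astype(np.float32)); 
    A=np.c_[2*P,np.ones(len(P))]; s=np.linalg.lstsq(A,(P**2).sum(1),rcond=None)[0]
    return np.round(s[:2],4),round(2*np.sqrt(s[2]+s[0]**2+s[1]**2)*1e3,1)
E
python3 - <<'E'
from meas import *
import numpy as np
for n,pts in (("top",dict(r1=(263,200),r2=(316,207),spool=(285,284),tape=(413,284),d1=(195,209),d2=(232,280),ds=(159,279),dt=(478,283))),
 ("scene",dict(r1=(318,209),r2=(341,242),spool=(262,249),tape=(336,353),d1=(279,179),d2=(240,225),ds=(211,187),dt=(384,420)))):
    d=grab(n); print(n,"base px",proj(d,[[0,0,0]]).round())
    h=cv2.cvtColor(d["frame"],cv2.COLOR_RGB2HSV); H,S,V=[h[...,i].astype(int) for i in range(3)]
    blue=(abs(H-110)<16)&(S>130); grey=(S<70)&(V<200)
    m=dict(spool=(blue,.032),tape=(blue,.018),ds=((abs(H-65)<20)&(S>120),.003),dt=((abs(H-29)<6)&(S>140),.003))
    for k,p in pts.items():
        if k in m: mask,z=m[k]
        elif k[0]=="r": mask,z=(S<75)&(V<150),.018
        else: mask,z=(S<45)&(V>75),.003
        print(k,d["frame"][p[1],p[0]],circ(d,blob(mask,p),z),z)
E
python3 -c "
import cv2
a=cv2.imread('pics/top0.png')[150:315,100:520];cv2.imwrite('pics/c0.png',cv2.resize(a,None,fx=1.9,fy=1.9,interpolation=2))"
```

```text
top base px [[301. 494.]]
r1 [174 150 119] (array([0.5909, 0.0873]), np.float64(32.9)) 0.018
r2 [210 164 121] (array([ 0.5775, -0.0217]), np.float64(31.0)) 0.018
spool [124  99  85] (array([0.4237, 0.0371]), np.float64(53.4)) 0.032
tape [209 159 116] (array([ 0.4252, -0.2211]), np.float64(64.4)) 0.018
d1 [143 144 146] (array([0.5731, 0.2297]), np.float64(45.5)) 0.003
d2 [152 153 152] (array([0.4269, 0.1485]), np.float64(45.9)) 0.003
ds [ 64 187  92] (array([0.4276, 0.2997]), np.float64(68.3)) 0.003
dt [234 236  65] (array([ 0.4276, -0.3562]), np.float64(81.1)) 0.003
scene base px [[ 56. 383.]]
r1 [156 141 126] (array([0.5885, 0.0778]), np.float64(33.9)) 0.018
r2 [175 159 133] (array([ 0.5758, -0.0291]), np.float64(32.1)) 0.018
spool [ 86  77 102] (array([0.6372, 0.3527]), np.float64(28.9)) 0.032
tape [216 161 127] (array([ 0.4245, -0.227 ]), np.float64(66.0)) 0.018
d1 [148 135 133] (array([0.5746, 0.2291]), np.float64(44.3)) 0.003
d2 [138 132 135] (array([0.4293, 0.1463]), np.float64(47.6)) 0.003
ds [ 61 167  84] (array([0.4293, 0.2986]), np.float64(70.0)) 0.003
dt [241 234  84] (array([ 0.4294, -0.3579]), np.float64(80.8)) 0.003
```

View pics/c0.png

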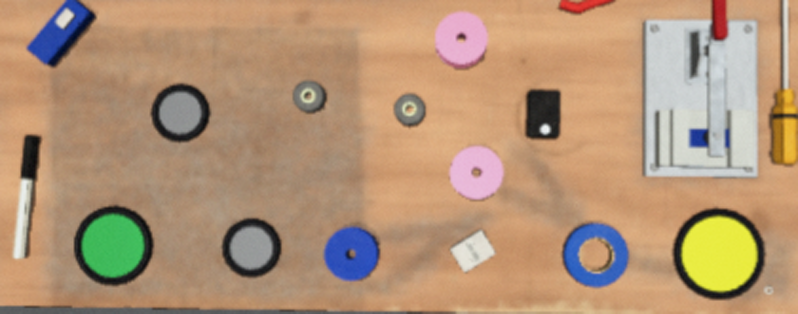

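View pics/wrist0.png

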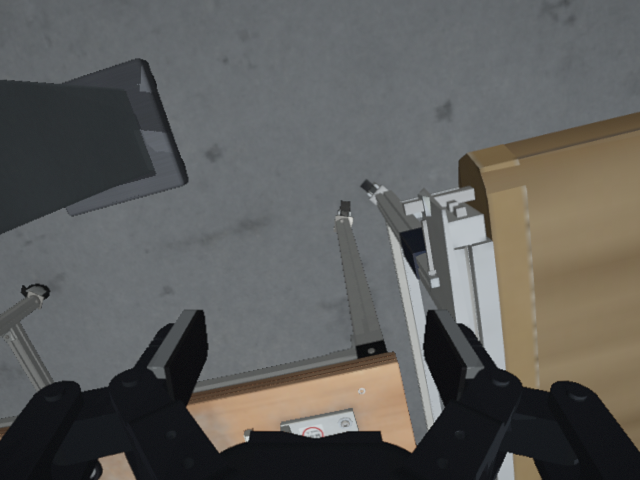

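{"method": "apply_moves", "body": {
  "commands": [0,0,0,0,0,-0.84,0,0,0,0,0,-0.84,-0.97,0.6,0,0,0,0,-0.97,0.6,0,0,0,0,-0.97,0.6,0,0,0,0,-0.97,0.6,0,0,0,0,-0.97,0.6,0,0,0,0,-0.97,0.6,0,0,0,0,-0.97,0.6,0,0,0,0,-0.97,0.6,0,0,0,0,-0.97,0.6,0,0,0,0,-0.97,0.6,0,0,0,0,-0.97,0.6,0,0,0,0,-0.97,0.6,0,0,0,0,-0.97,0.6,0,0,0,0,-0.97,0.6,0,0,0,0]
}}

```text
clock: 1.85
position: [0.3958, 0.1483, 0.2314]
ee_rot: [0.0, 0.707, 0.707, 0.0]
contact_force: [-0.8, 0.1, -0.7]
width: 0.0857
```

{"method": "apply_moves", "body": {
  "commands": [-0.6,0.95,0,0,0,0,-0.6,0.95,0,0,0,0,-0.6,0.95,0,0,0,0,-0.4,0.95,0,0,0,0,0,0.95,0,0,0,0,0,0,0,0,0,0,0,0,0,0,0,0]
}}

```text
clock: 2.55
position: [0.5377, 0.0835, 0.2307]
ee_rot: [-0.001, 0.707, 0.707, -0.001]
contact_force: [-0.3, -0.0, -0.4]
width: 0.0857
```

Run:
```python
from meas import *
print(manip.get_state()["position"])
d=grab("wrist","pics/w1.png")
print(proj(d,[[.5909,.0873,.018],[.5775,-.0217,.018],[.5731,.2297,.003],[.4237,.0371,.032]]).round())
```

```text
[0.53770429 0.08346502 0.2306682 ]
[[318. 251.]
 [207. 238.]
 [457. 229.]
 [257.  68.]]
```

View pics/w1.png

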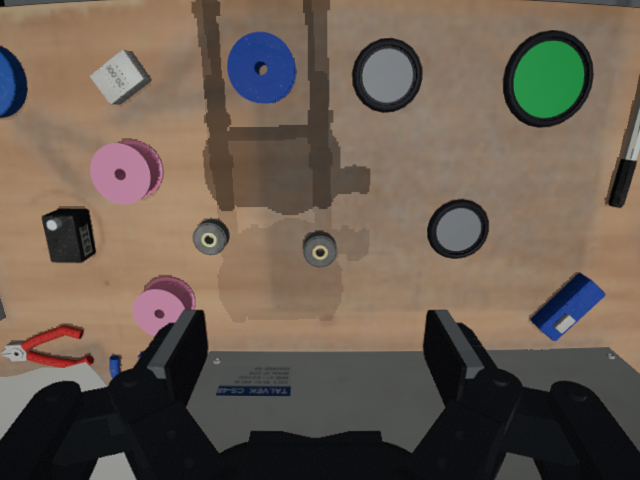

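The wrist view shows everything, and my estimates project onto it within 2-3 px: rollers at (320,249) and (210,237), dishes at (458,229), (388,75) and (548,79), and the spool at (262,68). I'll refine from this view.

Run:
```python
from meas import *
d=grab("wrist")
h=cv2.cvtColor(d["frame"],cv2.COLOR_RGB2HSV); H,S,V=[h[...,i].astype(int) for i in range(3)]
hub=(S>40)&(V>165)&(S<140)
sub=np.zeros_like(hub)
for u,v in((320,251),(210,238)): sub[v-12:v+12,u-12:u+12]=hub[v-12:v+12,u-12:u+12]
for k,m,p,z in (("r1",sub,(320,251),.018),("r2",sub,(209,239),.018),("spool",(abs(H-113)<14)&(S>130),(262,68),.032),
  ("ds",(abs(H-65)<20)&(S>120),(548,79),.003),("d2",(S<40)&(V>85),(387,76),.003),("d1",(S<40)&(V>85),(458,229),.003)):
    print(k,circ(d,blob(m,p),z))
```

```text
r1 (array([0.5923, 0.0894]), np.float64(13.5))
r2 (array([ 0.579, -0.02 ]), np.float64(13.3))
spool (array([0.4243, 0.0401]), np.float64(55.2))
ds (array([0.428 , 0.3006]), np.float64(68.1))
d2 (array([0.4276, 0.1498]), np.float64(45.3))
d1 (array([0.5735, 0.231 ]), np.float64(44.9))
```

{"method": "apply_moves", "body": {
  "commands": [0.08,0.9,0,0,0,0,0.08,0.9,0,0,0,0,0,0,0.9,0,0,0,0,0,0.9,0,0,0,0,0,0.9,0,0,0,0,0,0.9,0,0,0,0,0,0.9,0,0,0,0,0,0.9,0,0,0,0,0,0.9,0,0,0,0,0,0.6,0,0,0,0,0,0.4,0,0,0,0,0,0,0,0,0,0,0,0,0,0,0]
}}

```text
clock: 3.95
position: [0.5921, 0.0886, 0.0131]
ee_rot: [0.0, 0.707, 0.707, 0.0]
contact_force: [0.4, 0.4, 0.1]
width: 0.0857
```

{"method": "apply_moves", "body": {
  "commands": [0,0,0.2,0,0,0,0,0,0,0,0,0]
}}

```text
clock: 4.15
position: [0.592, 0.0884, 0.0067]
ee_rot: [0.0, 0.707, 0.707, 0.0]
contact_force: [-0.4, 0.3, 0.3]
width: 0.0852
```

{"method": "apply_moves", "body": {
  "commands": [0,0,0,0,0,0,0,0,0,0,0,0,0,0,0,0,0,0,0,0,0,0,0,0,0,0,0,0,0,0,0,0,0,0,0,0,0,0,0,0,0,0,0,0,0,0,0,0],
  "jaw": -1,
  "newtons": 30
}}

```text
clock: 4.95
position: [0.5921, 0.0884, 0.0067]
ee_rot: [0.0, 0.707, 0.707, 0.0]
contact_force: [-0.4, -0.5, 4.9]
width: 0.0324
```

Run:
```python
from meas import *
d=grab("wrist","pics/w2.png")
```

```text
(no output)
```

View pics/w2.png

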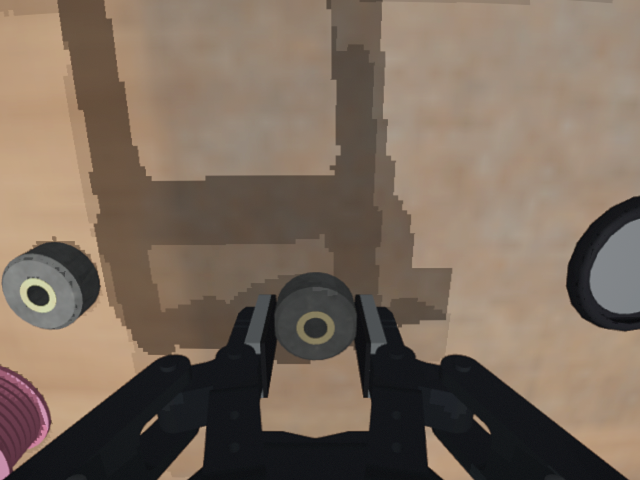

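{"method": "apply_moves", "body": {
  "commands": [0,0,-0.8,0,0,0,0,0,-0.8,0,0,0,0.7,-0.1,0,0,0,0,0.8,-0.1,0,0,0,0,0.8,-0.1,0,0,0,0,0.8,-0.1,0,0,0,0,0.8,-0.1,0,0,0,0,0.83,-0.12,0,0,0,0,0,0,0,0,0,0,0,0,0,0,0,0]
}}

```text
clock: 6.0
position: [0.5728, 0.2304, 0.0537]
ee_rot: [-0.0, 0.706, 0.708, -0.001]
contact_force: [-0.8, 0.6, -0.6]
width: 0.0326
```

Run:
```python
from meas import *
s=manip.get_state();print(s["position"],s["width"],s["contact_force"])
```

```text
[0.57275494 0.2303986  0.05367832] 0.03258130466909119 [-0.82662386  0.55551475 -0.5836596 ]
```

Lower 0.044 m (to z≈0.0097) in slowing steps.

{"method": "apply_moves", "body": {
  "commands": [0,0,0.6,0,0,0,0,0,0.4,0,0,0,0,0,0.2,0,0,0,0,0,0.15,0,0,0,0,0,0.1,0,0,0,0,0,0,0,0,0]
}}

```text
clock: 6.6
position: [0.5732, 0.2301, 0.0106]
ee_rot: [-0.0, 0.707, 0.707, -0.0]
contact_force: [-0.1, -0.0, -0.5]
width: 0.032
```

{"method": "apply_moves", "body": {
  "commands": [0,0,0.04,0,0,0,0,0,0,0,0,0]
}}

```text
clock: 6.8
position: [0.5734, 0.2304, 0.0099]
ee_rot: [0.0, 0.707, 0.707, 0.0]
contact_force: [0.4, 0.9, -0.6]
width: 0.0322
```

{"method": "apply_moves", "body": {
  "commands": [0,0,0,0,0,0,0,0,0,0,0,0,0,0,0,0,0,0,0,0,0,0,0,0,0,0,-0.8,0,0,0,0,0,-0.9,0,0,0,0,0,-0.9,0,0,0],
  "jaw": 1
}}

```text
clock: 7.5
position: [0.5729, 0.2302, 0.0882]
ee_rot: [-0.0, 0.707, 0.707, -0.0]
contact_force: [-1.2, -0.2, -0.2]
width: 0.0859
```

Run:
```python
from meas import *
d=grab("wrist","pics/w3.png"); s=manip.get_state();print(s["position"],s["width"],s["contact_force"])
```

```text
[0.57602061 0.23114517 0.09326034] 0.0852910908711557 [1.32939134 0.36290996 1.76361998]
```

View pics/w3.png

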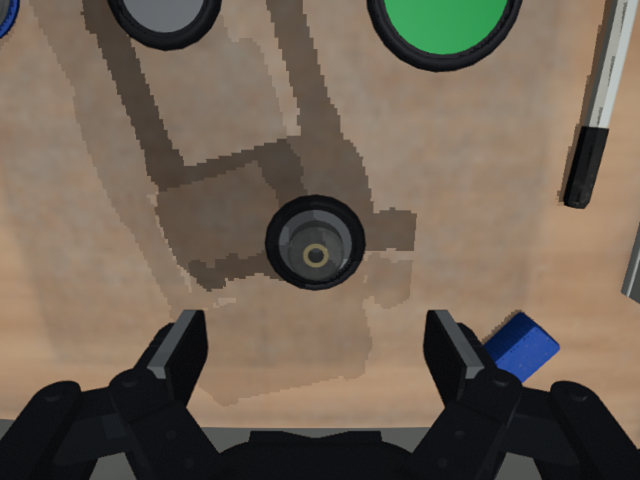

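The roller sits inside the dish: hub at (316,256), dish centre at about (315,243). I'll work out the offset.

Run:
```python
from meas import *
d=grab("wrist"); s=manip.get_state();print(s["position"])
print(ray(d,[(316,256)],.0205),ray(d,[(315.5,243)],.005),proj(d,[[.5735,.2305,.007],[.58,-.02,.018]]))
```

```text
[0.5761161  0.23116466 0.09173752]
[[0.57987566 0.23305744 0.0205    ]] [[0.57725199 0.23281423 0.005     ]] [[311.8442446  238.508966  ]
 [-71.11649908 253.38467075]]
```

{"method": "apply_moves", "body": {
  "commands": [-0.93,0,0,0,0,0,-0.93,0,0,0,0,0,-0.93,0,0,0,0,0,-0.93,0,0,0,0,0,-0.93,0,0,0,0,0,-0.93,0,0,0,0,0,-0.93,0,0,0,0,0,-0.93,0,0,0,0,0,-0.93,0,0,0,0,0,0,0,0,0,0,0,0,0,0,0,0,0]
}}

```text
clock: 8.7
position: [0.5728, -0.0211, 0.0869]
ee_rot: [-0.001, 0.708, 0.707, -0.0]
contact_force: [0.5, 0.6, 0.0]
width: 0.0852
```

Run:
```python
from meas import *
d=grab("wrist"); s=manip.get_state();print(s["position"])
h=cv2.cvtColor(d["frame"],cv2.COLOR_RGB2HSV); H,S,V=[h[...,i].astype(int) for i in range(3)]
p=proj(d,[[.579,-.02,.018]])[0]; m=(S>40)&(V>165)&(S<140); k=np.zeros_like(m); u,v=p.astype(int); k[v-25:v+25,u-25:u+25]=m[v-25:v+25,u-25:u+25]
print(p,circ(d,blob(k,p),.018))
```

```text
[ 0.5728055  -0.02040917  0.0870219 ]Traceback (most recent call last):
  File "<stdin>", line 5, in <module>
  File "meas.py", line 4, in blob
    i=min([k for k in range(1,n) if st[k,4]>=lo],key=lambda k:np.hypot(*(c[k]-near)))
ValueError: min() iterable argument is empty
```

{"method": "apply_moves", "body": {
  "commands": [0,0.2,0,0,0,0,0,0,0.8,0,0,0,0,0,0.8,0,0,0,0,0,0.6,0,0,0,0,0,0.3,0,0,0,0,0,0.15,0,0,0,0,0,0,0,0,0]
}}

```text
clock: 9.45
position: [0.5795, -0.0203, 0.0079]
ee_rot: [-0.0, 0.707, 0.707, 0.0]
contact_force: [-1.3, 0.2, 1.0]
width: 0.0854
```

{"method": "apply_moves", "body": {
  "commands": [0,0,0,0,0,0,0,0,0,0,0,0,0,0,0,0,0,0,0,0,0,0,0,0,0,0,0,0,0,0,0,0,0,0,0,0,0,0,0,0,0,0],
  "jaw": -1
}}

```text
clock: 10.15
position: [0.5798, -0.0209, 0.0089]
ee_rot: [0.0, 0.707, 0.707, 0.0]
contact_force: [-1.3, 0.1, 6.3]
width: 0.0322
```

{"method": "apply_moves", "body": {
  "commands": [0,0,-0.9,0,0,0,0,0,-0.9,0,0,0,0,0,-0.9,0,0,0,0.8,-0.72,0,0,0,0,0.8,-0.72,0,0,0,0,0.8,-0.72,0,0,0,0,0.8,-0.72,0,0,0,0,0.8,-0.72,0,0,0,0,0.8,-0.72,0,0,0,0,0.85,-0.75,0,0,0,0,0,0,0,0,0,0,0,0,0,0,0,0]
}}

```text
clock: 11.35
position: [0.427, 0.149, 0.0891]
ee_rot: [0.0, 0.706, 0.708, 0.0]
contact_force: [0.5, 1.1, -0.9]
width: 0.0323
```

Run:
```python
from meas import *
d=grab("wrist"); s=manip.get_state();print(s["position"],s["width"])
```

```text
[0.42778323 0.14859167 0.08921096] 0.032308895153534155
```

{"method": "apply_moves", "body": {
  "commands": [0,0,0.8,0,0,0,0,0,0.8,0,0,0,0,0,0.6,0,0,0,0,0,0.25,0,0,0,0,0,0.13,0,0,0,0,0,0,0,0,0,0,0,0,0,0,0]
}}

```text
clock: 12.1
position: [0.4283, 0.1486, 0.0122]
ee_rot: [0.001, 0.707, 0.707, 0.001]
contact_force: [-0.0, -0.5, -0.5]
width: 0.0324
```

{"method": "apply_moves", "body": {
  "commands": [0,0,0.06,0,0,0,0,0,0,0,0,0]
}}

```text
clock: 12.3
position: [0.4283, 0.1487, 0.0114]
ee_rot: [0.001, 0.707, 0.707, 0.001]
contact_force: [-1.6, -0.8, 8.6]
width: 0.0318
```

{"method": "apply_moves", "body": {
  "commands": [0,0,0,0,0,0,0,0,0,0,0,0,0,0,0,0,0,0,0,0,0,0,0,0,0,0,-0.8,0,0,0,0,0,-0.9,0,0,0,0,0,-0.9,0,0,0,0,0,-0.9,0,0,0,-0.6,0,-0.9,0,0,0,-0.6,0,0,0,0,0,-0.6,0,0,0,0,0,0,0,0,0,0,0,0,0,0,0,0,0],
  "jaw": 1
}}

```text
clock: 13.6
position: [0.427, 0.0947, 0.1417]
ee_rot: [-0.0, 0.707, 0.707, 0.0]
contact_force: [-0.9, -0.4, 0.1]
width: 0.0853
```

Run:
```python
from meas import *
d=grab("wrist","pics/w4.png"); s=manip.get_state();print(s["position"],s["width"],s["contact_force"])
h=cv2.cvtColor(d["frame"],cv2.COLOR_RGB2HSV); H,S,V=[h[...,i].astype(int) for i in range(3)]
p=proj(d,[[.424,.039,.032]])[0]
print(p,circ(d,blob((abs(H-113)<14)&(S>130),p),.032))
```

```text
[0.42701498 0.09503229 0.14166318] 0.08500406997280548 [0.0694361  0.88286717 0.27677043]
[232.41003922 227.67355261] (array([0.4207, 0.0415]), np.float64(58.1))
```

View pics/w4.png

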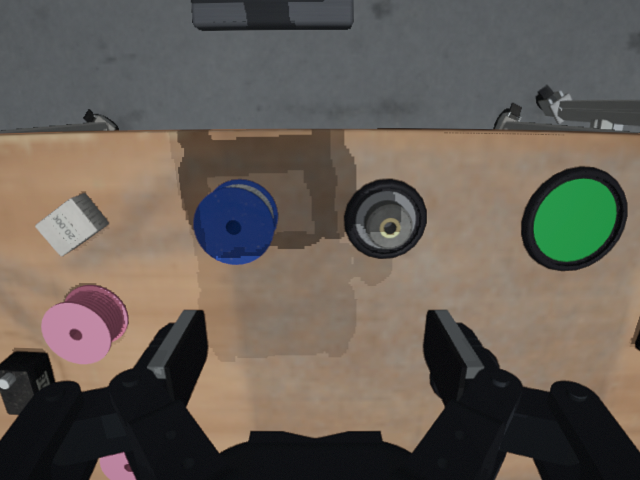

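Roller 2 lies flat in its dish at (390,228). The spool's hole at (233,227) matches the predicted (232,228), so I'll go for the spool.

{"method": "apply_moves", "body": {
  "commands": [-0.93,-0.05,0,0,0,0,-0.93,-0.05,0,0,0,0,0,0,0.9,0,0,0,0,0,0.9,0,0,0,0,0,0.9,0,0,0,0,0,0.9,0,0,0,0,0,0.5,0,0,0,0,0,0.25,0,0,0,0,0,0,0,0,0,0,0,0,0,0,0]
}}

```text
clock: 14.65
position: [0.4248, 0.0392, 0.0117]
ee_rot: [0.0, 0.707, 0.707, 0.0]
contact_force: [0.3, -0.1, 0.8]
width: 0.0853
```

{"method": "apply_moves", "body": {
  "commands": [0,0,0,0,0,0,0,0,0,0,0,0,0,0,0,0,0,0,0,0,0,0,0,0,0,0,0,0,0,0,0,0,0,0,0,0,0,0,0,0,0,0],
  "jaw": -1,
  "newtons": 50
}}

```text
clock: 15.35
position: [0.4249, 0.0387, 0.0128]
ee_rot: [0.001, 0.707, 0.707, 0.001]
contact_force: [-1.8, -0.0, 9.7]
width: 0.052
```

{"method": "apply_moves", "body": {
  "commands": [0,0,-0.4,0,0,0,0,0,-0.8,0,0,0,0,0,-0.9,0,0,0,0,0,-0.7,0,0,0,0,0,0,0,0,0,0,0,0,0,0,0]
}}

```text
clock: 15.95
position: [0.4239, 0.0389, 0.0953]
ee_rot: [0.0, 0.707, 0.707, 0.0]
contact_force: [0.1, -0.2, -2.2]
width: 0.0513
```

Run:
```python
from meas import *
d=grab("wrist","pics/w5.png"); s=manip.get_state();print(s["position"],s["width"],s["contact_force"])
```

```text
[0.42321151 0.03890808 0.09462126] 0.05183941349105839 [ 0.07880729  0.27520519 -2.33200515]
```

View pics/w5.png

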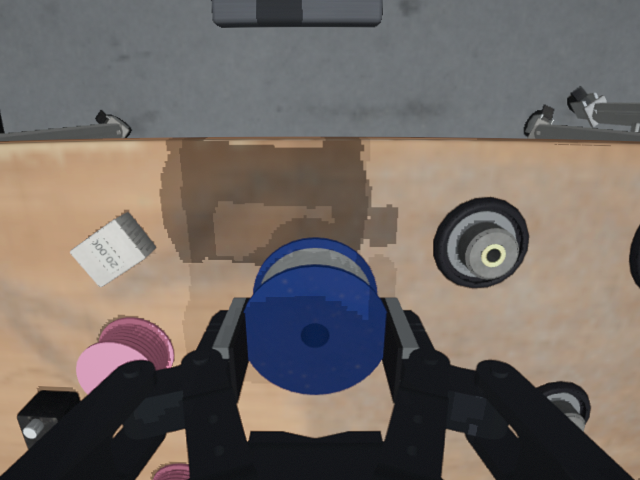

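The spool is held level, with its hole at (315,335). Both small dishes have their rollers at (492,254) and (575,400). Moving the spool to the green dish.

{"method": "apply_moves", "body": {
  "commands": [0.8,0.02,0,0,0,0,0.97,0.02,0,0,0,0,0.97,0.02,0,0,0,0,0.97,0.02,0,0,0,0,0.97,0.02,0,0,0,0,0.97,0.02,0,0,0,0,0.97,0.02,0,0,0,0,0.97,0.02,0,0,0,0,0.6,0,0,0,0,0,0.5,0,0,0,0,0,0,0,0,0,0,0,0,0,0,0,0,0]
}}

```text
clock: 17.2
position: [0.4282, 0.2988, 0.0944]
ee_rot: [-0.0, 0.707, 0.707, -0.001]
contact_force: [-0.4, -0.0, -2.6]
width: 0.052
```

Run:
```python
from meas import *
d=grab("wrist"); s=manip.get_state();print(s["position"],s["width"])
h=cv2.cvtColor(d["frame"],cv2.COLOR_RGB2HSV); H,S,V=[h[...,i].astype(int) for i in range(3)]
```

```text
[0.42833728 0.29851077 0.09470153] 0.05165959539331307
```

{"method": "apply_moves", "body": {
  "commands": [0.04,0,0.8,0,0,0,0,0,0.8,0,0,0,0,0,0.5,0,0,0,0,0,0.3,0,0,0,0,0,0.15,0,0,0,0,0,0.05,0,0,0,0,0,0,0,0,0]
}}

```text
clock: 17.95
position: [0.4294, 0.3008, 0.0179]
ee_rot: [0.0, 0.707, 0.707, 0.0]
contact_force: [-0.3, -0.4, -2.0]
width: 0.052
```

{"method": "apply_moves", "body": {
  "commands": [0,0,0.06,0,0,0,0,0,0,0,0,0]
}}

```text
clock: 18.15
position: [0.4292, 0.3009, 0.016]
ee_rot: [0.0, 0.707, 0.707, 0.0]
contact_force: [0.1, 0.4, -2.5]
width: 0.0512
```

{"method": "apply_moves", "body": {
  "commands": [0,0,0.03,0,0,0,0,0,0,0,0,0]
}}

```text
clock: 18.35
position: [0.4292, 0.301, 0.0154]
ee_rot: [0.0, 0.707, 0.707, 0.001]
contact_force: [-1.2, -0.2, 3.8]
width: 0.0519
```

{"method": "apply_moves", "body": {
  "commands": [0,0,0,0,0,0,0,0,0,0,0,0,0,0,0,0,0,0,0,0,0,0,0,0,0,0,-0.8,0,0,0,0,0,-0.9,0,0,0,0,0,-0.9,0,0,0,0,0,-0.9,0,0,0,-0.9,0,0,0,0,0,-0.9,0,0,0,0,0,0,0,0,0,0,0],
  "jaw": 1
}}

```text
clock: 19.45
position: [0.4282, 0.2444, 0.1198]
ee_rot: [0.0, 0.708, 0.707, -0.001]
contact_force: [-0.2, 0.2, 0.2]
width: 0.0851
```

Run:
```python
from meas import *
d=grab("wrist","pics/w6.png"); s=manip.get_state();print(s["position"],s["width"],s["contact_force"])
```

```text
[0.42867047 0.24575785 0.11978673] 0.0854064955094751 [-0.96404782  0.41476604  0.05468414]
```

View pics/w6.png

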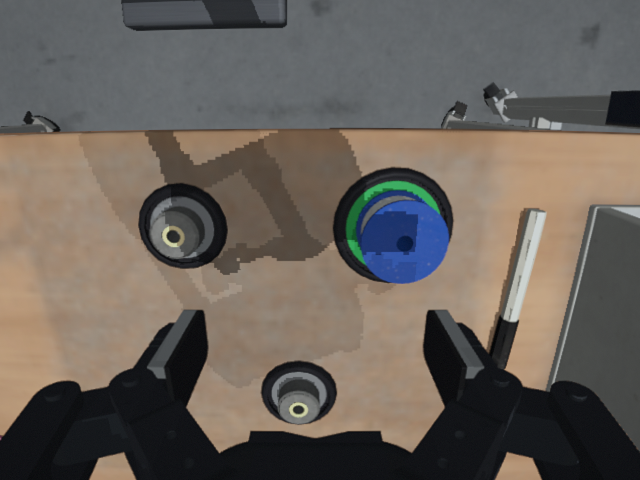

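The spool sits in the green dish (hole at (405,243)), and both rollers are still in place at (173,236) and (298,409). Now the tape.

{"method": "apply_moves", "body": {
  "commands": [-0.97,0,0,0,0,0,-0.97,0,0,0,0,0,-0.97,0,0,0,0,0,-0.97,0,0,0,0,0,-0.97,0,0,0,0,0,-0.97,0,0,0,0,0,-0.97,0,0,0,0,0,-0.97,0,0,0,0,0,-0.97,0,0,0,0,0,-0.97,0,0,0,0,0,-0.97,0,0,0,0,0,-0.97,0,0,0,0,0,-0.97,0,0,0,0,0,-0.97,0,0,0,0,0,-0.97,0,0,0,0,0,-0.97,0,0,0,0,0,0,0,0,0,0,0,0,0,0,0,0,0]
}}

```text
clock: 21.3
position: [0.4294, -0.2187, 0.1193]
ee_rot: [-0.001, 0.707, 0.707, 0.0]
contact_force: [-0.2, -0.7, -0.8]
width: 0.0857
```

Run:
```python
from meas import *
d=grab("wrist","pics/w7.png"); s=manip.get_state();print(s["position"],s["width"],s["contact_force"])
h=cv2.cvtColor(d["frame"],cv2.COLOR_RGB2HSV); H,S,V=[h[...,i].astype(int) for i in range(3)]
p=proj(d,[[.426,-.219,.018]])[0]; print(p,circ(d,blob((abs(H-108)<18)&(S>110),p),.018))
p=proj(d,[[.428,-.356,.003]])[0]; print(p,circ(d,blob((abs(H-29)<6)&(S>130),p),.003))
```

```text
[ 0.42907965 -0.21795787  0.11930252] 0.08539492662977118 [-0.37078606 -0.66422118 -0.26873372]
[312.59635055 230.90174892] (array([ 0.4238, -0.2212]), np.float64(67.1))
[121.56149293 227.37516366] (array([ 0.4277, -0.355 ]), np.float64(80.0))
```

View pics/w7.png

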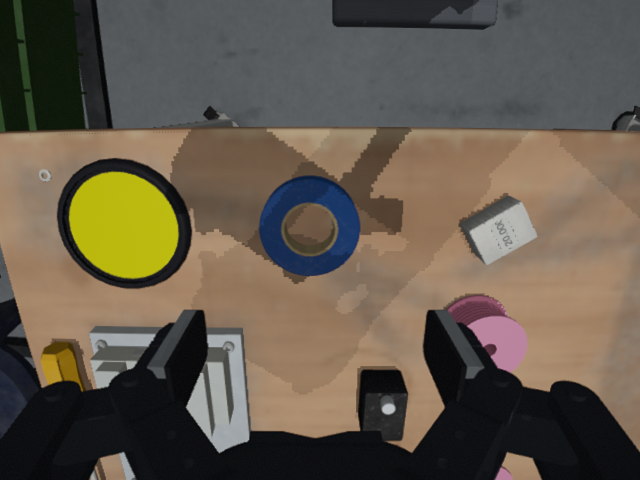

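The tape is at (310,226) px and the yellow dish at (124,222). The tape centre works out at about (0.425,-0.221) and the dish at (0.428,-0.3555).

{"method": "apply_moves", "body": {
  "commands": [-0.1,-0.14,0.7,0,0,0,0,0,0.9,0,0,0,0,0,0.9,0,0,0,0,0,0.7,0,0,0,0,0,0.4,0,0,0,0,0,0.23,0,0,0,0,0,0,0,0,0,0,0,0,0,0,0]
}}

```text
clock: 22.15
position: [0.4253, -0.2215, 0.0052]
ee_rot: [0.0, 0.707, 0.707, 0.0]
contact_force: [0.1, -0.1, 0.6]
width: 0.0853
```

{"method": "apply_moves", "body": {
  "commands": [0,0,0,0,0,0,0,0,0,0,0,0,0,0,0,0,0,0,0,0,0,0,0,0,0,0,0,0,0,0,0,0,0,0,0,0],
  "jaw": -1,
  "newtons": 35
}}

```text
clock: 22.75
position: [0.4255, -0.2221, 0.0061]
ee_rot: [0.001, 0.707, 0.707, 0.0]
contact_force: [-0.2, 1.6, 4.5]
width: 0.0656
```

Run:
```python
from meas import *
d=grab("wrist","pics/w8.png"); s=manip.get_state();print(s["position"],s["width"],s["contact_force"])
```

```text
[ 0.42546779 -0.22206688  0.00610034] 0.06557205057692002 [-1.16927059  1.16710071  5.49188796]
```

View pics/w8.png

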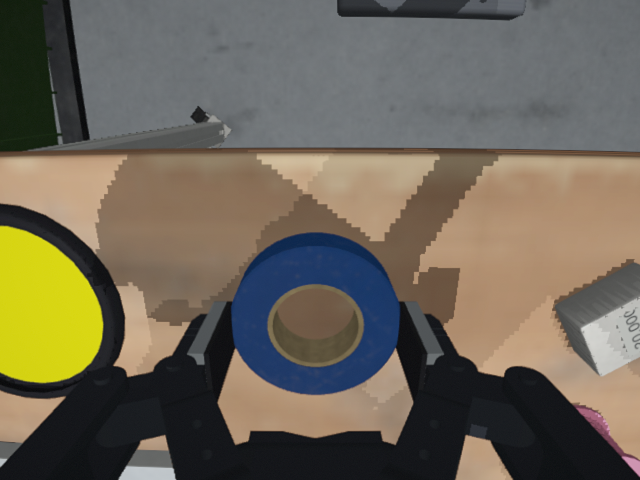

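{"method": "apply_moves", "body": {
  "commands": [0,0,-0.3,0,0,0,0,0,-0.6,0,0,0,0,0,-0.8,0,0,0,-0.5,0.03,0,0,0,0,-0.8,0.03,0,0,0,0,-0.8,0.03,0,0,0,0,-0.8,0,0,0,0,0,-0.8,0,0,0,0,0,-0.5,0,0,0,0,0,-0.24,0,0,0,0,0,0,0,0,0,0,0,0,0,0,0,0,0]
}}

```text
clock: 24.0
position: [0.4271, -0.3541, 0.0555]
ee_rot: [-0.001, 0.707, 0.707, 0.0]
contact_force: [0.3, 1.0, -1.2]
width: 0.0655
```

Run:
```python
from meas import *
d=grab("wrist","pics/w9.png"); s=manip.get_state();print(s["position"],s["width"],s["contact_force"])
```

```text
[ 0.42718125 -0.35381078  0.05553134] 0.06544220830763739 [ 0.13067562 -0.86807002 -0.21259817]
```

View pics/w9.png

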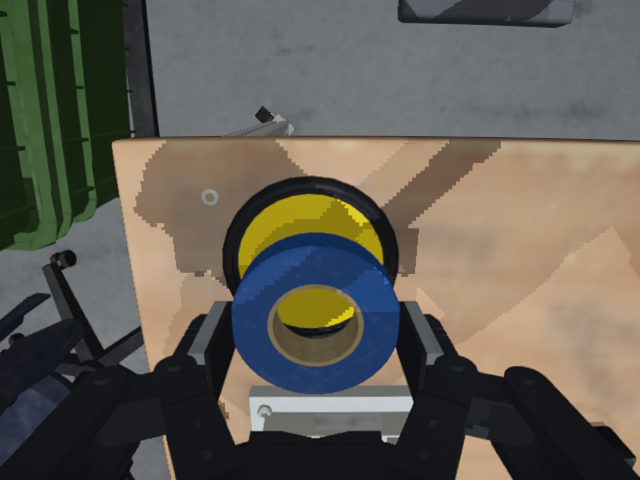

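The tape is held level over the yellow dish: tape at (315,322), dish centre column at about 311. I'll lower it with a 1.5 mm shift.

{"method": "apply_moves", "body": {
  "commands": [-0.05,0.03,0.6,0,0,0,0,0,0.4,0,0,0,0,0,0.25,0,0,0,0,0,0.15,0,0,0,0,0,0.1,0,0,0,0,0,0,0,0,0,0,0,0,0,0,0]
}}

```text
clock: 24.75
position: [0.4287, -0.3567, 0.011]
ee_rot: [0.0, 0.707, 0.707, 0.0]
contact_force: [-0.1, 0.2, -0.7]
width: 0.0654
```

{"method": "apply_moves", "body": {
  "commands": [0,0,0.08,0,0,0,0,0,0,0,0,0]
}}

```text
clock: 24.95
position: [0.4288, -0.357, 0.0087]
ee_rot: [0.001, 0.707, 0.707, 0.0]
contact_force: [0.9, -0.0, 0.2]
width: 0.0654
```

{"method": "apply_moves", "body": {
  "commands": [0,0,0,0,0,0,0,0,0,0,0,0,0,0,0,0,0,0,0,0,0,0,0,0,0,0,-0.8,0,0,0,0,0,-0.9,0,0,0,0,0,-0.9,0,0,0,0,0,-0.9,0,0,0,0,0,-0.9,0,0,0,0,-0.8,-0.5,0,0,0,0,-0.9,0,0,0,0,0,-0.9,0,0,0,0,0,0,0,0,0,0,0,0,0,0,0,0],
  "jaw": 1
}}

```text
clock: 26.35
position: [0.3504, -0.3567, 0.1556]
ee_rot: [0.0, 0.707, 0.707, 0.0]
contact_force: [-0.5, -0.7, 0.3]
width: 0.0853
```

Run:
```python
from meas import *
s=manip.get_state();print(s["clock"],s["position"],s["width"],s["contact_force"])
d=grab("wrist"); grab("scene","pics/s2.png"); t=grab("top")
a=cv2.resize(t["frame"][150:315,100:520,::-1],None,fx=1.5,fy=1.5,interpolation=2); b=cv2.resize(d["frame"][:,:,::-1],(420,315))
c=np.zeros((563,640,3),np.uint8); c[:a.shape[0],:a.shape[1]]=a; c[248:,:420]=b; cv2.imwrite("pics/f.png",c)
```

```text
26.35 [ 0.35038201 -0.35669255  0.1556051 ] 0.0852545334674092 [-0.46724039 -0.71289625  0.29554816]
```

View pics/f.png

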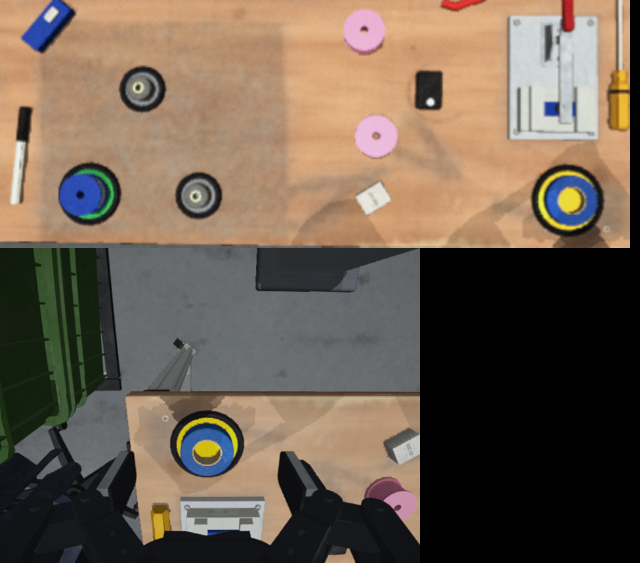

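View pics/s2.png

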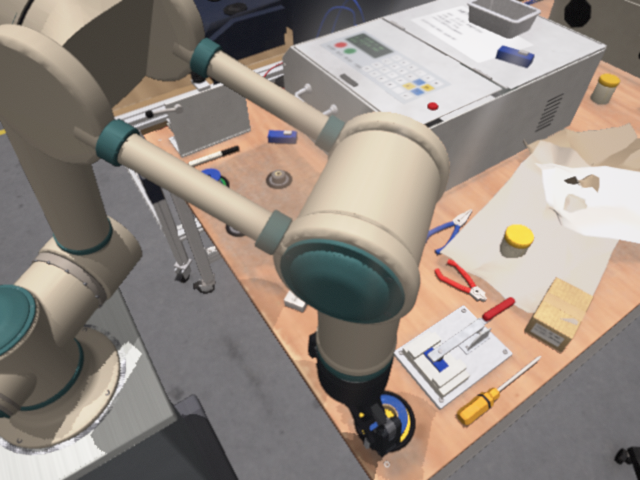

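Run:
```python
from meas import *
d=grab("top")
h=cv2.cvtColor(d["frame"],cv2.COLOR_RGB2HSV); H,S,V=[h[...,i].astype(int) for i in range(3)]
blue=(abs(H-112)<14)&(S>130)
for P,z in (((.429,.301),.0345),((.4285,-.357),.0205)):
    p=proj(d,[[*P,z]])[0]; print(p,circ(d,blob(blue,p),z), circ(d,blob(blue,p),z+.015))
```

```text
[152.82226264 278.67348166] (array([0.4282, 0.2965]), np.float64(59.6)) (array([0.4289, 0.2912]), np.float64(58.7))
[481.26633509 283.11623161] (array([ 0.4282, -0.3555]), np.float64(65.2)) (array([ 0.4289, -0.3509]), np.float64(64.2))
```

```bash
python3 -c "
from rig import manip
print(manip.sign_off())"
```

```text
the job is handed in; nothing more can be done
None
```

All four pieces are in their dishes, and I handed the job in at about 26 s of the 96 s allowed. I placed the two rollers first, one in each grey-pad dish, then the spool in the green-pad dish and the tape in the yellow-pad one.

- **Last checks:** The final top and wrist views show all four pieces inside their rims, lying flat as far as the pictures show. The tape's centre came out about 1 mm from its dish's centre, and the spool's about 3 mm, within the 8 mm of play. One roller was checked from the wrist camera at about 2.6 mm off its dish centre; the other was only judged by eye.
- **Not moved:** The stop block and tally counter are at the same pixels in the top view as at the start. The gripper was open and clear of everything when I handed in.
- **Forces:** The highest wrist force I read was about 10 N. I read it only at the end of each move, not throughout.
- **Disagreements:**
  - The gripper read 2–4 mm narrower than the true diameters, for example 52 mm on the 56 mm spool.
  - The top and wrist cameras differed by 1–3 mm in y.
  - The spool's last diameter came out at 59.6 mm, probably because its lower flange also showed in the mask.
  - One close look at the second roller found no hub, as it was in shadow, so I picked it up from the earlier measurement.

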